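# Pry the retaining ring off the vial carousel spindle

## Task

The vial carousel has to come off its spindle for washing: take the hooked pick from its rest, catch the pull eye of the copper-coloured retaining ring and draw the ring out of its spindle groove with the pick, keeping your fingers off it until it is out of the groove. Then put the pick back in its rest and lay the ring in the blue parts tray so that it is not lost; do not let the ring jump off or drop onto the bench, and leave the glassware, syringes and bottle undisturbed.

Things in the scene. Friction and masses are not known exactly. Their poses are not given: they have to be found in the camera images.
- sampler: White D-shaped vial sampler, fixed. Origin: underside, on the spindle axis. Housing 56 high: round front (to -x) of radius 100, rear 200 wide to x = 130. Needle column in the rear right corner (x 91-125, y -56 to -96, 176 high), its head over the carousel's edge. Grey carousel, radius 90, top z = 86; aluminium deck radius 64, top z = 98; blue vial caps on the rear half at radius 76, z = 100 (mm)
- spindle_groove (a point): On the axis of the upright steel spindle, 2 mm above the carousel deck, in the groove that holds the retaining ring. Groove diameter 28 mm, 6 mm high from the deck up; above it the spindle head, diameter 36 mm, top 18 mm above the deck
- clip_ring (a point): Ring centre, 2 mm above what it lies on, of the copper-coloured sprung E-type retaining ring (73 mm long over the pull eye, ring diameter 50, 4 thick, about 54 g). It sits in the groove, flat on the deck. Its x axis points from eye to open side; drawn level along its -x, the arms yield: about 10 N over the first 15 mm, then it lets go. Off once 20 mm away; may tip off the deck past 50 mm
- clip_eye (a point): Centre of the ring's pull eye, 36 mm along -x from clip_ring and 8 mm higher (10 mm above the deck): a level rectangular loop, opening 16 by 16 mm seen from above, bars 4 mm wide and 4 mm thick, undersides 8 mm above the deck, 24 mm wide overall along y; it can be gripped over its sides, across y
- pick_grip (a point): Centre of the orange handle of the hooked pick, lying level in its rest 41 mm above the bench. Handle 100 mm long (x), 16 wide (y), 18 high (z); 90 g in all. A 5 mm steel shaft runs on along +x to 125 mm from this point and there bends straight down (-z) into the 5 mm thick hook, whose end is 21 mm below the handle's axis
- pick_tip (a point): Lower end of the pick's hook: at x = 125 mm, y = 0, z = -21 mm in the pick's frame from pick_grip
- pick_rest: White rest, fixed. Origin: underside centre. Foot 120 (x) by 60 (y) by 6 mm; two slotted uprights 8 mm thick at x = -40 and +40, slots 26 mm wide (y), floors 32 and cheeks 46 mm above the bench; the handle can be gripped across y between them. The pick lies along its x, hook towards +x hanging down, handle axis 41 mm above the bench
- tray: Blue open parts tray, 120 mm (x) by 160 mm (y) by 30 mm high, walls and floor 4 mm, 400 g, loose on the bench. Origin: underside centre
- beaker_big_mid (a point): Glass beaker, diameter 94 mm, 115 mm high; point at mid height. To be left alone
- beaker_small_mid (a point): Glass beaker, diameter 72 mm, 85 mm high; point at mid height. To be left alone
- glass_vial_mid (a point): Small open glass vial, diameter 30 mm, 42 mm high; point at mid height. To be left alone
- syringe_a_mid (a point): Green plastic syringe lying on the bench, about 105 mm long along its x, 30 mm wide, 17 mm high; point in the middle of its barrel. To be left alone
- syringe_b_mid (a point): A second such syringe. To be left alone
- bottle_mid (a point): White plastic bottle with blue cap, diameter 72 mm, 165 mm high; point at mid height. To be left alone
Mind the look-alikes: they are no part of the job. Of the things like the part that bears pick_grip, leave any that is black; of the rest the smaller one is meant.

How it is judged:
On the way, in this order (a step that is already met when the one before it is completed fails the run):
1. the pick is lifted out of its rest (z of pick_grip in the frame of pick_rest above 0.07 m and contact force between the fingers and pick above 1 N), for 0.1 s.
2. the retaining ring is drawn out of its groove, 20 mm or more from where it sat, with the pick in the gripper (horizontal distance between clip_ring and spindle_groove above 0.02 m and contact force between the fingers and pick above 1 N), for 0.1 s.
At the end, for the whole second after the job is handed in: The ring lies at rest inside the blue tray (ring centre within 50 by 70 mm of the tray's centre and less than 28 mm above its underside, tray level), and the pick lies at rest in both slots of its rest (handle centre within 30 mm lengthwise, 9 mm sideways and 5 mm in height of its place) (x of clip_ring in the frame of tray between -0.05 and 0.05 m and y of clip_ring in the frame of tray between -0.07 and 0.07 m and z of clip_ring in the frame of tray below 0.028 m and linear speed of each of clip, pick below 0.02 m/s and angle between tray's own z axis and vertical below 0.1 rad and x of pick_grip in the frame of pick_rest between -0.03 and 0.03 m and y of pick_grip in the frame of pick_rest between -0.009 and 0.009 m and z of pick_grip in the frame of pick_rest between 0.036 and 0.046 m); the robot touches nothing.
It fails at once if the gripper or arm touches the ring before it is out of its groove (20 mm) (horizontal distance between clip_ring and spindle_groove below 0.02 m and contact force between any of the arm, the fingers and clip above 0.5 N).
It fails at once if the ring drops onto the bench or the floor (height (world z) of clip_ring below 0.06 m and horizontal distance between clip_ring and tray above 0.1 m).
It fails at once if a beaker, the vial, a syringe or the bottle is shifted by more than 30 mm (distance of any of beaker_big_mid, beaker_small_mid, glass_vial_mid, syringe_a_mid, syringe_b_mid, bottle_mid from where it was at the start of the episode above 0.03 m).
It also fails if it takes over 67 s, if anything falls off the work surface, if the arm or the gripper's body presses on something with over 40 N, if the wrist force passes 120 N, or if a joint passes its speed limit or range.

## Robot

A 7-joint arm with a two-finger parallel gripper is mounted at the origin on the work surface. World frame = base frame: x ahead of the robot, y to its left, z up, the work surface at z = 0. Lengths are in m, angles in rad, forces in N, time in s.
With the tool pointing down it reaches from about 0.4 to 0.85 m from the base axis. Payload 4.5 kg.
Tool frame: the origin (TCP) lies on the centre line of the jaws, within the pads' length; the fingertips stand 8 mm ahead of it and the grasp point (between the pads) lies 11 mm behind it; z points along the fingers, x is the direction in which the jaws open and shut, and the axes are right-handed (so a half turn about z gives the same grasp; the last joint's range is limited). The gripper opens to 88 mm and grips with 3 to 60 N. Pads are 18 mm wide; open, the fingers measure 123 mm over their backs; the gripper's body (75 mm by 187 mm) begins 45 mm behind the grasp point.
Start: joints at [-1.163, 0.689, -0.195, 1.565, 0.157, 0.902, -0.215], TCP at [0.228, 0.582, 0.247] pointing down, gripper open.
Joint ranges: [-3.01, 3.01], [-0.46, 2.08], [-1.47, 1.51], [0.13, 2.56], [-1, 4.14], [0.04, 2.09], [-2.66, 2.66]. Speed limits (rad/s): [2.57, 2.57, 3.14, 3.14, 3.14, 3.14, 3.14].

## Interface

Orientations are given as a unit quaternion [x, y, z, w].
In Python, from plant import r gives the robot as it stands.
- The arm moves only by the shell command python3 -m pendant 'ROWS' [FORCE]. ROWS is JSON, a list of rows, each a list of 3 entries, a list of its own where there are three numbers: the turn, a rotation vector about the tool's x, y, z in rad, then the shift along the tool's x, y, z in m, then the opening, from 0 (shut) to 1 (fully open). In form: [[[wx, wy, wz], [tx, ty, tz], claw], ...]. A call has 1 to 10 rows; each row is the pose to reach, as a shift and turn from the pose commanded when the call began, along the tool's axes at that moment; what a row does not reach only later rows make up. A row lasts 1/10 s, in which the tool goes at most 50 mm and 8.59 degrees, less where a joint would pass 70% of its speed; a pose out of reach is approached as far as the arm can. A call with a gripper value outside its range is refused whole. The fingers move at their own pace and stop on an object; FORCE is the grip in N (left out, the last holds). Time passes only in rows, so rows that repeat a pose let the fingers close. It gives the time, the measured TCP pose, the force and the opening at its end, in the units of the state.
- r.get_state(): the state, without advancing time (a new reading comes with each control period).
- r.snapshot(name): name is "scene" or "side" or "wrist"; returns a dict with "image" (480x640x3 uint8, red, green, blue), "mtx" (3x3 intrinsics, pixels), "R" (3x3) and "t" (3): a world point X has camera coordinates R X + t; the wrist camera has in their place "T_tool_cam" (4x4, takes a point from camera to tool coordinates, whose origin is the TCP and whose axes are the tool frame's). Camera axes: x right, y down, z forward; pixel columns grow to the right and rows downward; lengths in m; the calibration is good to about 2 mm. A picture is of the moment at which its call begins: read the wrist's pose just before it. There is no depth.
- r.finish_job(): hands the job in, once; it reports no verdict.
The state is a dict: "clock": time; "q": joint angles; "qd": joint speeds; "joint_torque": joint torques, N m; "tool_pos": TCP position; "eef_rot": TCP orientation; "contact_force": force on the tool from outside, world axes, zero at the start; "moment": the same for the moment, N m; "opening": opening from 0.0 (shut) to 1.0 (fully open).
Only numpy, scipy, OpenCV 4.12 (cv2) and the standard library are available. Lean on these libraries where they do the work, as an engineer would, in place of code of your own. Each camera call takes 0.05 s, during which the arm holds its last target. There are 200 camera calls.

## Working session

There is one attempt and no reset: what is moved stays moved. The work goes in short steps, Python scripts to look and compute and a shell command to move; the robot and the scene stay as the last step left them, time stands still between calls to the robot, and variables do not carry over. Pictures are saved under pics/ and viewed, about 8 in all and at most 12, crops included, and the job is handed in when it is done.

```bash
ls; mkdir -p pics
python3 - <<'E'
from plant import r
import cv2,pickle
s=r.get_state();print(s)
d={}
for n in("scene","side"):
    d[n]=r.snapshot(n);cv2.imwrite(f"pics/{n}0.png",d[n]["image"][:,:,::-1])
    print(n,d[n]["mtx"],d[n]["R"],d[n]["t"])
pickle.dump(d,open("cams.pkl","wb"))
E
```

```text
pics
{'clock': 0.0, 'q': array([-1.16322384,  0.68997393, -0.19452774,  1.56632623,  0.1573109 ,
        0.90248957, -0.21507396]), 'qd': array([-0.00123886, -0.00069847,  0.00164663, -0.00010322, -0.0014421 ,
       -0.00070609, -0.00032507]), 'joint_torque': array([ 7.36902712e-04, -5.27553678e+01, -1.26685560e+00, -1.53424805e+01,
       -5.26647794e-02,  6.56817545e-03,  1.80722836e-04]), 'tool_pos': array([0.22802493, 0.58126776, 0.24592138]), 'eef_rot': array([ 8.26139205e-01,  5.63465350e-01, -7.06478703e-04,  5.60377913e-04]), 'contact_force': array([0.02788111, 0.46352569, 0.08368488]), 'moment': array([-0.01597063,  0.01619615, -0.0181808 ]), 'opening': 1.0017241626784454}
scene [[461.90479381   0.         324.35969377]
 [  0.         461.90479381 235.48841429]
 [  0.           0.           1.        ]] [[-0.78509311  0.61929234 -0.01028601]
 [ 0.53168269  0.66532348 -0.52407842]
 [-0.31771423 -0.41691925 -0.85160789]] [ 0.46955503 -0.25175259  1.62135288]
side [[477.41798185   0.         310.43717738]
 [  0.         477.41798185 235.93960804]
 [  0.           0.           1.        ]] [[-0.94154697 -0.33676134  0.0090057 ]
 [-0.19378021  0.51953337 -0.83218646]
 [ 0.27556947 -0.78528777 -0.55442275]] [0.52874178 0.21666471 1.11294071]
```

View pics/scene0.png

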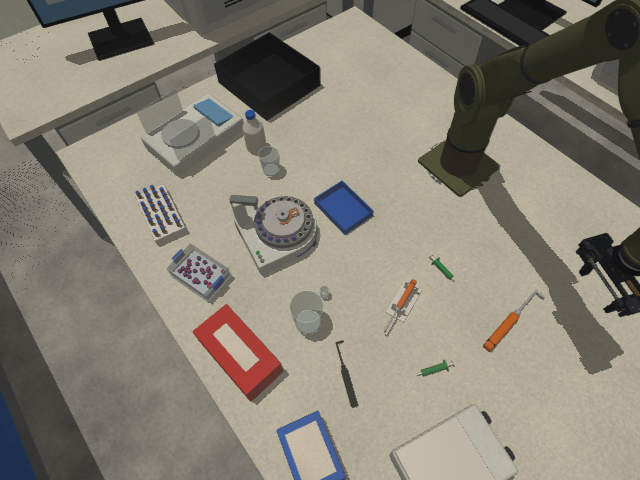

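View pics/side0.png

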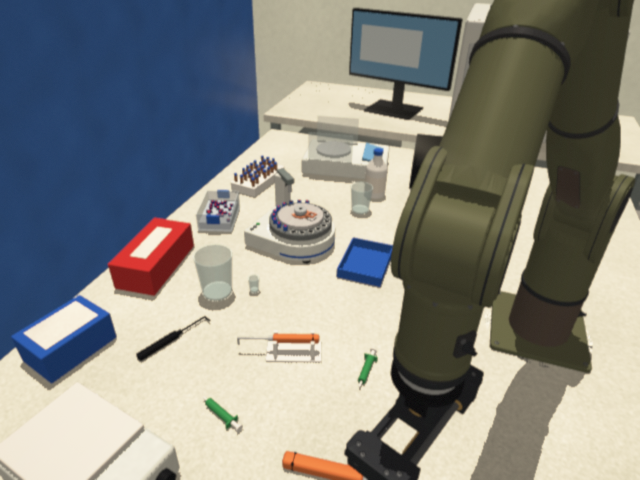

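The pick in its rest is at scene (405,295), with the hook towards (388,330). The ring is at scene (290,215) on the carousel and the tray at (344,207). I'll enlarge these areas.

Run:
```python
import cv2,pickle,numpy as np
d=pickle.load(open("cams.pkl","rb"))
a=d["scene"]["image"][:,:,::-1]; b=d["side"]["image"][:,:,::-1]
def c(i,x,y,w,h,f): return cv2.resize(i[y:y+h,x:x+w],None,fx=f,fy=f,interpolation=cv2.INTER_CUBIC)
cv2.imwrite("pics/c1.png",np.hstack([c(a,230,180,100,100,4),c(a,370,260,100,100,4)]))
cv2.imwrite("pics/c2.png",np.hstack([c(b,240,180,100,100,4),c(b,230,300,100,100,4)]))
cv2.imwrite("pics/cc.png",np.vstack([cv2.imread("pics/c1.png"),cv2.imread("pics/c2.png")])[:, :])
im=cv2.imread("pics/cc.png");cv2.imwrite("pics/cc.png",cv2.resize(im,(600,600)))
cv2.imwrite("pics/c1.png",np.vstack([np.hstack([c(a,250,185,80,60,5),c(a,370,270,80,60,5)]),np.hstack([c(b,260,195,80,60,5),c(b,235,320,96,72,400/96)])]))
```

```text
(no output)
```

View pics/c1.png

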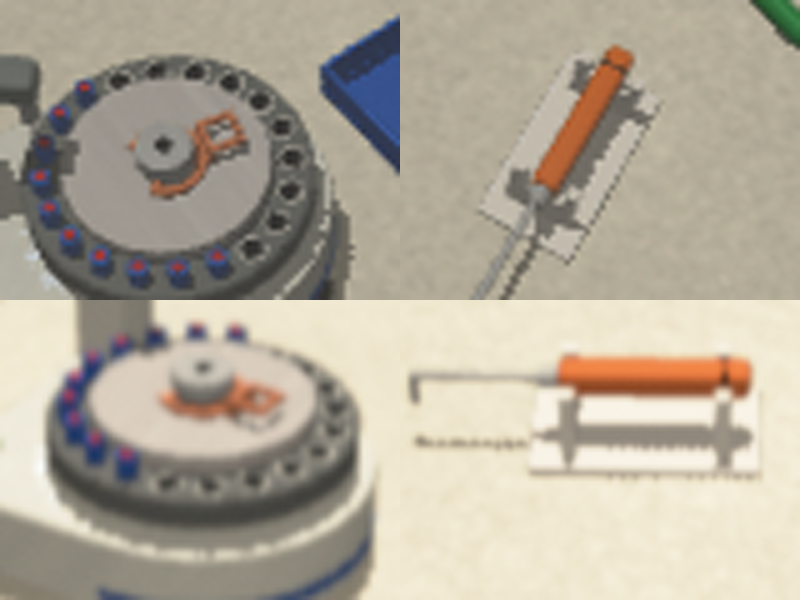

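The crops show, in full-image pixels:

| Feature | Scene | Side |
|---|---|---|
| Spindle top | (283,213.6) | (300.6,208.2) |
| Eye | (294.2,211.4) | (312.4,214.6) |
| Handle front end | (398.2,307.6) | (273.4,337.8) |
| Handle back end | (414,281.4) | (319,338.2) |

```bash
cat > h.py <<'E'
import numpy as np,cv2,pickle
from scipy.spatial.transform import Rotation as Ro
cams=pickle.load(open("cams.pkl","rb"))
def onplane(R,t,K,uv,z):
    d=R.T@np.linalg.inv(K)@np.array([*uv,1.]);o=-R.T@t
    return o+d*(z-o[2])/d[2]
def px(n,uv,z): c=cams[n];return onplane(c["R"],c["t"],c["mtx"],uv,z)
def tri(a,b):
    P=[cams[n]["mtx"]@np.c_[cams[n]["R"],cams[n]["t"]] for n in("scene","side")]
    X=cv2.triangulatePoints(P[0],P[1],np.array(a,float),np.array(b,float))[:,0];return X[:3]/X[3]
def wristcam(r):
    s=r.get_state();w=r.snapshot("wrist");T=np.eye(4);T[:3,:3]=Ro.from_quat(s["eef_rot"]).as_matrix();T[:3,3]=s["tool_pos"]
    M=np.linalg.inv(T@w["T_tool_cam"]);return w["image"],M[:3,:3],M[:3,3],w["mtx"]
def delta(s,p,yawjaw):
    """tool-frame shift and turn to a pose pointing straight down at p with jaw x axis at yawjaw (mod pi)"""
    R=Ro.from_quat(s["eef_rot"]);best=None
    for k in(0,np.pi):
        c,n=np.cos(yawjaw+k),np.sin(yawjaw+k)
        G=Ro.from_matrix(np.array([[c,n,0],[n,-c,0],[0,0,-1]]))
        v=(R.inv()*G).as_rotvec()
        if best is None or np.linalg.norm(v)<np.linalg.norm(best):best=v
    return best.round(3),R.inv().apply(np.array(p)-s["tool_pos"]).round(4)
E
python3 - <<'E'
from h import *
np.set_printoptions(precision=4,suppress=True)
F={"spin":((283,213.6),(300.6,208.2),.116),"eye":((294.2,211.4),(312.4,214.6),.110),"hf":((398.2,307.6),(273.4,337.8),.041),"hb":((414,281.4),(319,338.2),.041)}
for k,(a,b,z) in F.items(): print(k,tri(a,b),px("scene",a,z),px("side",b,z))
for n,uv in dict(tray1=(344,207)).items(): print(n,px("scene",uv,.02))
for uv in [(315,191),(348,177),(378,215),(343,237)]: print(px("scene",uv,.03))
for uv in [(269,160),(254,130),(308,310),(325,293)]: print("obst",px("scene",uv,.06))
E
```

```text
spin [ 0.6423 -0.1412  0.1161] [ 0.6421 -0.1415  0.116 ] [ 0.6424 -0.1411  0.116 ]
eye [ 0.6062 -0.1348  0.1052] [ 0.6091 -0.1306  0.11  ] [ 0.6031 -0.1294  0.11  ]
hf [0.5493 0.2741 0.0396] [0.5505 0.2751 0.041 ] [0.5483 0.2744 0.041 ]
hb [0.4571 0.2423 0.0398] [0.459  0.2439 0.041 ] [0.456  0.2417 0.041 ]
tray1 [ 0.4399 -0.0969  0.02  ]
[ 0.4783 -0.2014  0.03  ]
[ 0.3554 -0.1784  0.03  ]
[0.3797 0.0002 0.03  ]
[ 0.5193 -0.0059  0.03  ]
obst [ 0.533  -0.3837  0.06  ]
obst [ 0.4954 -0.5312  0.06  ]
obst [0.7572 0.1298 0.06  ]
obst [0.6888 0.1189 0.06  ]
```

Run:
```python
from h import *
from plant import r
s=r.get_state();print(Ro.from_quat(s["eef_rot"]).as_matrix().round(3));print(delta(s,[.503,.2587,.15],.33+np.pi/2))
```

```text
[[ 0.365  0.931 -0.   ]
 [ 0.931 -0.365 -0.002]
 [-0.002  0.    -1.   ]]
(array([-0.   ,  0.002, -0.704]), array([-0.1998,  0.3737,  0.0964]))
```

```bash
python3 -m pendant '[[[0,0,-0.704],[-0.2,0.374,0.096],1],[[0,0,-0.704],[-0.2,0.374,0.096],1],[[0,0,-0.704],[-0.2,0.374,0.096],1],[[0,0,-0.704],[-0.2,0.374,0.096],1],[[0,0,-0.704],[-0.2,0.374,0.096],1],[[0,0,-0.704],[-0.2,0.374,0.096],1],[[0,0,-0.704],[-0.2,0.374,0.096],1],[[0,0,-0.704],[-0.2,0.374,0.096],1],[[0,0,-0.704],[-0.2,0.374,0.096],1],[[0,0,-0.704],[-0.2,0.374,0.096],1]]'
python3 -m pendant '[[[0,0,0],[0,0,0],1],[[0,0,0],[0,0,0],1],[[0,0,0],[0,0,0],1]]'
python3 - <<'E'
from h import *
from plant import r
im,R,t,K=wristcam(r);pickle.dump((R,t,K),open("w1.pkl","wb"));cv2.imwrite("pics/w1.png",im[:,:,::-1])
s=r.get_state();print(s["clock"],s["tool_pos"],delta(s,[.503,.2587,.030],.33+np.pi/2))
P=lambda X:(K@(R@np.array(X)+t)); print([ (p/p[2])[:2] for p in map(P,[[.503,.2587,.05],[.5493,.2741,.041],[.4571,.2423,.041]])])
E
```

```text
clock: 1.1
tool_pos: [0.5068, 0.2518, 0.1488]
eef_rot: [0.585, 0.811, -0.003, 0.002]
contact_force: [0.0, -1.3, 0.9]
opening: 0.995
clock: 1.4
tool_pos: [0.5023, 0.2611, 0.1511]
eef_rot: [0.58, 0.815, 0.001, -0.0]
contact_force: [-0.5, 0.0, -0.5]
opening: 1.003
1.45 [0.50244909 0.26084099 0.15109744] (array([ 0.   , -0.001,  0.003]), array([-0.0023, -0.0002,  0.1211]))
[array([313.83070646, 239.69260526]), array([313.22886738, 297.73818766]), array([313.09576636, 167.73753579])]
```

View pics/w1.png

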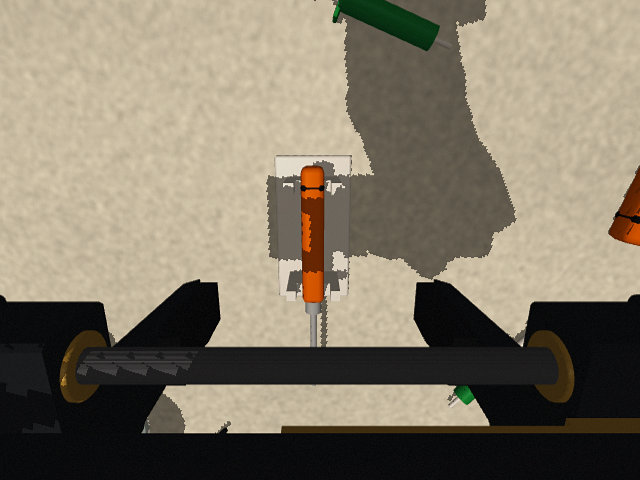

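The handle lies at columns 302–324 (centre 313), rows 167–302, matching the prediction within about 2 mm. I'll descend and grip.

```bash
python3 -m pendant '[[[0,0,0],[-0.002,0.001,0.04],1],[[0,0,0],[-0.002,0.001,0.08],1],[[0,0,0],[-0.002,0.001,0.1],1],[[0,0,0],[-0.002,0.001,0.12],1],[[0,0,0],[-0.002,0.001,0.121],0.5],[[0,0,0],[-0.002,0.001,0.121],0],[[0,0,0],[-0.002,0.001,0.121],0],[[0,0,0],[-0.002,0.001,0.121],0],[[0,0,0],[-0.002,0.001,0.121],0],[[0,0,0],[-0.002,0.001,0.121],0]]' 50
python3 -m pendant '[[[0,0,0],[0,0,0],0],[[0,0,0],[0,0,0],0],[[0,0,0],[0,0,0],0]]' 50
python3 -m pendant '[[[0,0,0],[0,0,-0.02],0],[[0,0,0],[0,0,-0.05],0],[[0,0,0],[0,0,-0.09],0],[[0,0,0],[0,0,-0.14],0],[[0,0,0],[0,0,-0.14],0],[[0,0,0],[0,0,-0.14],0],[[0,0,0],[0,0,-0.14],0]]' 50
python3 - <<'E'
from h import *
from plant import r
im,R,t,K=wristcam(r);pickle.dump((R,t,K),open("w2.pkl","wb"));cv2.imwrite("pics/w2.png",im[:,:,::-1])
s=r.get_state();print(s["tool_pos"],s["eef_rot"],s["contact_force"],s["opening"])
E
```

```text
clock: 2.45
tool_pos: [0.5053, 0.2576, 0.0303]
eef_rot: [0.581, 0.814, 0.0, 0.0]
contact_force: [-0.1, -0.3, -0.1]
opening: 0.484
clock: 2.75
tool_pos: [0.5049, 0.2576, 0.0297]
eef_rot: [0.581, 0.814, 0.0, -0.0]
contact_force: [0.5, -0.5, 0.5]
opening: 0.207
clock: 3.45
tool_pos: [0.5041, 0.2566, 0.1684]
eef_rot: [0.581, 0.814, -0.001, -0.0]
contact_force: [-0.1, 0.8, -0.4]
opening: 0.174
[0.50398976 0.2566459  0.16807488] [ 5.81227817e-01  8.13739074e-01 -1.63239816e-03 -5.28012233e-04] [-0.82853325  0.46687124 -1.44506234] 0.1740503427336949
```

View pics/w2.png

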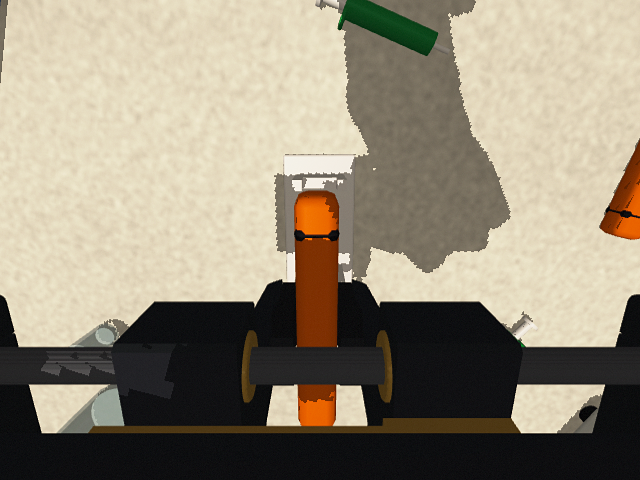

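The pick is gripped and out of its rest; the handle spans columns 297–338 and its back end is at row 190. Next I move the hook above the eye.

Run:
```python
from h import *
from plant import r
s=r.get_state();print(delta(s,[.485,-.106,.150],-.22+np.pi/2))
R,t,K=pickle.load(open("w2.pkl","rb"));T=Ro.from_quat(s["eef_rot"])
for b in(-.05,-.037):
  for z in(-.011,-.02): p=K@(R@(s["tool_pos"]+T.apply([0,b,z]))+t);print(b,z,p[:2]/p[2])
```

```text
(array([-0.003,  0.002,  0.55 ]), array([-0.3369, -0.1355,  0.0189]))
-0.05 -0.011 [318.61935308 194.82892906]
-0.05 -0.02 [318.76077074 199.26344667]
-0.037 -0.011 [318.55467663 229.84533758]
-0.037 -0.02 [318.68735766 236.61019404]
```

```bash
python3 -m pendant '[[[0,0,0.55],[-0.337,-0.135,0.018],0],[[0,0,0.55],[-0.337,-0.135,0.018],0],[[0,0,0.55],[-0.337,-0.135,0.018],0],[[0,0,0.55],[-0.337,-0.135,0.018],0],[[0,0,0.55],[-0.337,-0.135,0.018],0],[[0,0,0.55],[-0.337,-0.135,0.018],0],[[0,0,0.55],[-0.337,-0.135,0.018],0],[[0,0,0.55],[-0.337,-0.135,0.018],0],[[0,0,0.55],[-0.337,-0.135,0.018],0],[[0,0,0.55],[-0.337,-0.135,0.018],0]]' 50
python3 -m pendant '[[[0,0,0],[0,0,0],0],[[0,0,0],[0,0,0],0],[[0,0,0],[0,0,0],0],[[0,0,0],[0,0,0],0]]' 50
cat > look.py <<'E'
import sys
from h import *
from plant import r
np.set_printoptions(precision=4,suppress=True)
def c(i,x,y,w,h,f): return cv2.resize(i[y:y+h,x:x+w],None,fx=f,fy=f,interpolation=cv2.INTER_CUBIC)
s=r.get_state();print(s["clock"],s["tool_pos"],Ro.from_quat(s["eef_rot"]).as_matrix().ravel(),s["contact_force"],s["opening"])
a=r.snapshot("scene")["image"][:,:,::-1];b=r.snapshot("side")["image"][:,:,::-1]
cv2.imwrite(sys.argv[1],np.hstack([c(a,260,180,80,100,5),c(b,270,160,80,100,5)]))
E
python3 look.py pics/l1.png
```

```text
clock: 4.5
tool_pos: [0.4864, -0.1033, 0.151]
eef_rot: [0.78, 0.626, 0.0, -0.001]
contact_force: [-0.2, 0.2, -1.1]
opening: 0.177
clock: 4.9
tool_pos: [0.4867, -0.1042, 0.1518]
eef_rot: [0.78, 0.626, 0.0, -0.0]
contact_force: [0.2, -0.1, -0.2]
opening: 0.176
4.9 [ 0.4867 -0.1042  0.1518] [ 0.2165  0.9763  0.0002  0.9763 -0.2165  0.0002  0.0003  0.0001 -1.    ] [ 0.2098 -0.0759 -0.1888] 0.17634639958134776
```

View pics/l1.png

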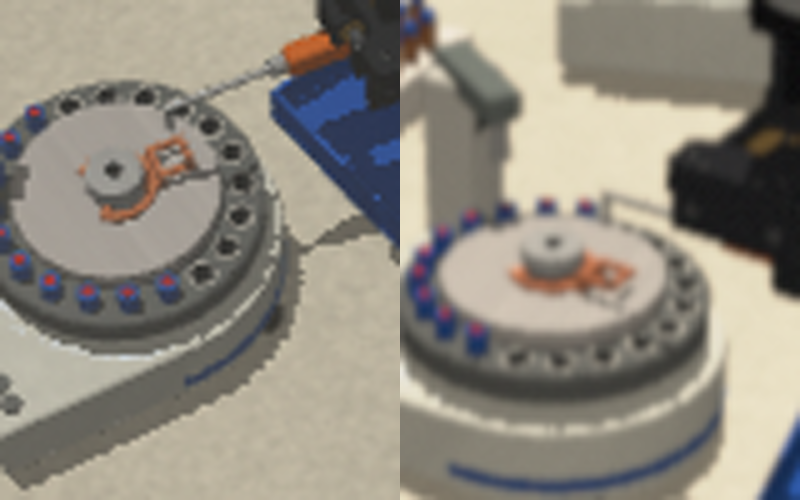

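The hook is above the eye: bend at scene (294.4,201) / side (311.4,199.2), tip at scene (294,204.8) / side (311.2,203.4). The eye is at scene (294.4,211.4) / side (312,214.4).

Run:
```python
from h import *
np.set_printoptions(precision=4,suppress=True)
print("bend",tri((294.4,201),(311.4,199.2)),"tip",tri((294,204.8),(311.2,203.4)),"eye",tri((294.4,211.4),(312,214.4)))
p=np.array([.4867,-.1042,.1518])
for L in(.120,.123,.125):
  X=p+L*np.array([.9763,-.2165,0])+[0,0,-.010]
  for n in cams: c=cams[n];q=c["mtx"]@(c["R"]@X+c["t"]);print(L,X,n,q[:2]/q[2])
for X in([.607,-.1333,.108],):
  for n in cams: c=cams[n];q=c["mtx"]@(c["R"]@np.array(X)+c["t"]);print(X,n,q[:2]/q[2])
```

```text
bend [ 0.6055 -0.1293  0.1592] tip [ 0.6075 -0.1299  0.1442] eye [ 0.6066 -0.1331  0.1069]
0.12 [ 0.6039 -0.1302  0.1418] scene [295.0102 204.4402]
0.12 [ 0.6039 -0.1302  0.1418] side [312.379  204.4328]
0.123 [ 0.6068 -0.1308  0.1418] scene [294.08   204.8066]
0.123 [ 0.6068 -0.1308  0.1418] side [311.4477 204.1334]
0.125 [ 0.6087 -0.1313  0.1418] scene [293.4593 205.0511]
0.125 [ 0.6087 -0.1313  0.1418] side [310.8278 203.9341]
[0.607, -0.1333, 0.108] scene [294.2787 210.8323]
[0.607, -0.1333, 0.108] side [311.549  214.2885]
```

```bash
python3 -m pendant '[[[0,0,0],[-0.003,0,0],0],[[0,0,0],[-0.003,0,0.01],0],[[0,0,0],[-0.003,0,0.02],0],[[0,0,0],[-0.003,0,0.025],0],[[0,0,0],[-0.003,0,0.03],0],[[0,0,0],[-0.003,0,0.035],0],[[0,0,0],[-0.003,0,0.04],0],[[0,0,0],[-0.003,0,0.04],0],[[0,0,0],[-0.003,0,0.04],0],[[0,0,0],[-0.003,0,0.04],0]]' 50
python3 look.py pics/l2.png
```

```text
clock: 6.0
tool_pos: [0.486, -0.1079, 0.1119]
eef_rot: [0.78, 0.625, 0.0, 0.0]
contact_force: [-0.1, -0.4, -0.8]
opening: 0.176
6.0 [ 0.486  -0.1079  0.1119] [ 0.218   0.976   0.0005  0.976  -0.218   0.      0.0001  0.0005 -1.    ] [-0.1127 -0.4051 -0.7798] 0.17585675701116196
```

View pics/l2.png

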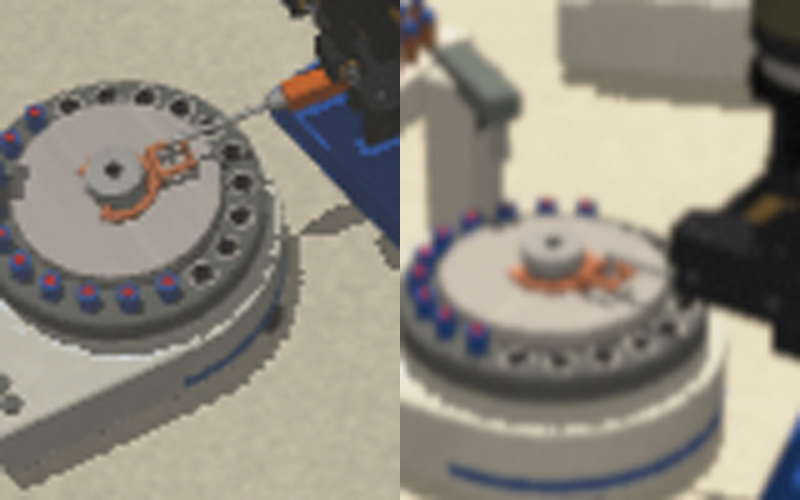

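The hook is in the eye (bend at scene crop (172,143), inside the loop). I'll pull slowly along tool −y.

```bash
python3 -m pendant '[[[0,0,0],[0,-0.002,0],0],[[0,0,0],[0,-0.004,0],0],[[0,0,0],[0,-0.006,0],0],[[0,0,0],[0,-0.008,0],0],[[0,0,0],[0,-0.009,0],0],[[0,0,0],[0,-0.01,0],0],[[0,0,0],[0,-0.011,0],0],[[0,0,0],[0,-0.012,0],0],[[0,0,0],[0,-0.012,0],0]]' 60
```

```text
clock: 7.0
tool_pos: [0.4766, -0.1054, 0.1121]
eef_rot: [0.78, 0.625, 0.002, 0.001]
contact_force: [6.2, -1.6, -1.9]
opening: 0.168
```

```bash
python3 -m pendant '[[[0,0,0],[0,-0.001,0],0],[[0,0,0],[0,-0.002,0],0],[[0,0,0],[0,-0.003,0],0],[[0,0,0],[0,-0.004,0],0],[[0,0,0],[0,-0.005,0],0],[[0,0,0],[0,-0.006,0],0],[[0,0,0],[0,-0.006,0],0]]' 60
python3 -m pendant '[[[0,0,0],[0,-0.001,0],0],[[0,0,0],[0,-0.002,0],0],[[0,0,0],[0,-0.003,0],0],[[0,0,0],[0,-0.004,0],0],[[0,0,0],[0,-0.005,0],0],[[0,0,0],[0,-0.006,0],0],[[0,0,0],[0,-0.006,0],0]]' 60
python3 -m pendant '[[[0,0,0],[0,-0.001,0],0],[[0,0,0],[0,-0.002,0],0],[[0,0,0],[0,-0.003,0],0],[[0,0,0],[0,-0.004,0],0],[[0,0,0],[0,-0.004,0],0]]' 60
python3 look.py pics/l3.png
```

```text
clock: 7.7
tool_pos: [0.4671, -0.104, 0.1116]
eef_rot: [0.78, 0.625, -0.001, -0.001]
contact_force: [-0.7, -0.3, -0.2]
opening: 0.168
clock: 8.4
tool_pos: [0.4622, -0.1027, 0.1117]
eef_rot: [0.78, 0.625, -0.0, -0.0]
contact_force: [-0.5, -0.9, 0.1]
opening: 0.174
clock: 8.9
tool_pos: [0.4583, -0.1018, 0.1117]
eef_rot: [0.78, 0.625, -0.0, -0.0]
contact_force: [-0.2, -0.4, -0.1]
opening: 0.171
8.9 [ 0.4583 -0.1018  0.1117] [ 0.2179  0.976  -0.0002  0.976  -0.2179  0.0001  0.     -0.0002 -1.    ] [-0.1507 -0.3586 -0.0647] 0.17059387534941864
```

View pics/l3.png

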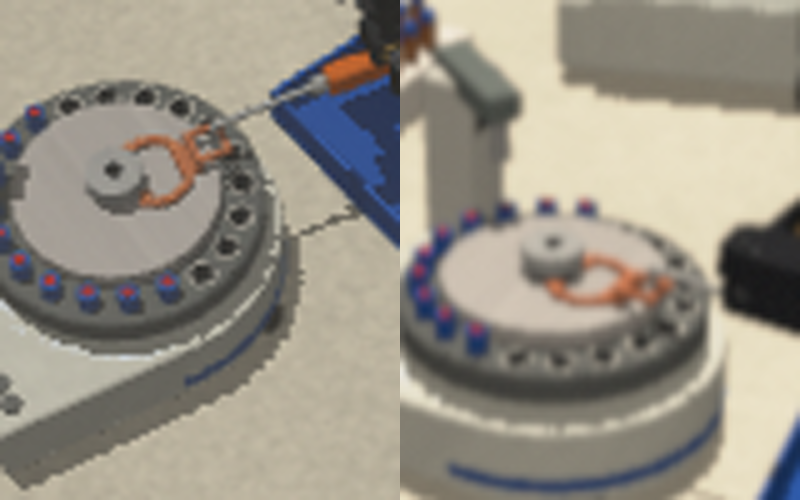

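Run:
```python
from h import *
e=tri((301.8,208.4),(319.6,217.4));print(e,np.linalg.norm(e[:2]-[.607,-.133]),px("scene",(301.8,208.4),.108),px("side",(319.6,217.4),.108))
```

```text
[ 0.58231002 -0.12852287  0.10537231] 0.025092627673102108 [ 0.58393995 -0.12627769  0.108     ] [ 0.58074129 -0.12547222  0.108     ]
```

The ring is out about 25 mm (eye at scene (301.8,208.4)). I'll draw it 5 mm more, back the hook off, and lift it out.

```bash
python3 -m pendant '[[[0,0,0],[0,-0.002,0],0],[[0,0,0],[0,-0.004,0],0],[[0,0,0],[0,-0.005,0],0],[[0,0,0],[0,-0.005,0],0],[[0,0,0],[0,-0.001,0],0],[[0,0,0],[0,-0.001,0],0],[[0,0,0],[0,-0.001,-0.01],0],[[0,0,0],[0,-0.001,-0.02],0],[[0,0,0],[0,-0.001,-0.035],0],[[0,0,0],[0,-0.001,-0.06],0]]' 60
python3 -m pendant '[[[0,0,0],[0,0,0],0],[[0,0,0],[0,0,0],0],[[0,0,0],[0,0,0],0]]' 60
python3 look.py pics/l4.png
python3 - <<'E'
from h import *
from plant import r
print(delta(r.get_state(),[.5049,.2576,.14],.330+np.pi/2))
E
```

```text
clock: 10.0
tool_pos: [0.4568, -0.1015, 0.1724]
eef_rot: [0.78, 0.625, -0.001, -0.001]
contact_force: [-0.5, 0.0, -0.8]
opening: 0.174
clock: 10.3
tool_pos: [0.4571, -0.1017, 0.1714]
eef_rot: [0.78, 0.625, -0.0, -0.0]
contact_force: [-0.3, 0.8, -1.4]
opening: 0.173
10.3 [ 0.4571 -0.1017  0.1714] [ 0.2182  0.9759 -0.0008  0.9759 -0.2182  0.     -0.0002 -0.0008 -1.    ] [-0.2551  0.7762 -1.3562] 0.17303464560855908
(array([-0.002, -0.   , -0.55 ]), array([ 0.361 , -0.0315,  0.0311]))
```

View pics/l4.png

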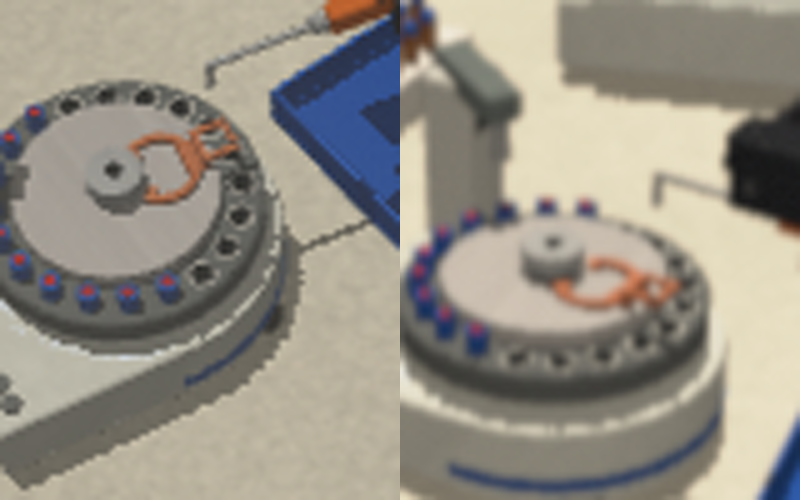

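The pick is clear. The ring lies flat, with its eye at scene (303.4,208.2) / side (321,218). Next I return the pick.

```bash
python3 -m pendant '[[[0,0,-0.55],[0.361,-0.0315,0.03],0],[[0,0,-0.55],[0.361,-0.0315,0.03],0],[[0,0,-0.55],[0.361,-0.0315,0.03],0],[[0,0,-0.55],[0.361,-0.0315,0.03],0],[[0,0,-0.55],[0.361,-0.0315,0.03],0],[[0,0,-0.55],[0.361,-0.0315,0.03],0],[[0,0,-0.55],[0.361,-0.0315,0.03],0],[[0,0,-0.55],[0.361,-0.0315,0.03],0],[[0,0,-0.55],[0.361,-0.0315,0.03],0],[[0,0,-0.55],[0.361,-0.0315,0.03],0]]' 50
python3 -m pendant '[[[0,0,0],[0,0,0],0],[[0,0,0],[0,0,0],0],[[0,0,0],[0,0,0],0],[[0,0,0],[0,0,0],0]]' 50
python3 - <<'E'
from h import *
from plant import r
s=r.get_state();print(s["tool_pos"],delta(s,[.5049,.2576,.03],.330+np.pi/2))
im=r.snapshot("wrist")["image"][:,:,::-1];cv2.imwrite("pics/w3.png",im)
E
```

```text
clock: 11.4
tool_pos: [0.5051, 0.2553, 0.1409]
eef_rot: [0.582, 0.813, -0.002, 0.0]
contact_force: [0.3, 0.4, -0.5]
opening: 0.173
clock: 11.8
tool_pos: [0.5057, 0.2568, 0.1419]
eef_rot: [0.582, 0.813, -0.0, 0.0]
contact_force: [0.1, 0.1, -0.8]
opening: 0.175
[0.50572332 0.25677414 0.14187229] (array([ 0.   ,  0.   , -0.001]), array([ 0.0011, -0.0005,  0.1119]))
```

```bash
python3 -m pendant '[[[0,0,0],[0.001,0,0.03],0],[[0,0,0],[0.001,0,0.06],0],[[0,0,0],[0.001,0,0.08],0],[[0,0,0],[0.001,0,0.095],0],[[0,0,0],[0.001,0,0.105],0],[[0,0,0],[0.001,0,0.11],0],[[0,0,0],[0.001,0,0.111],0],[[0,0,0],[0.001,0,0.111],0],[[0,0,0],[0.001,0,0.111],0]]' 50
python3 -m pendant '[[[0,0,0],[0,0,0],0.3],[[0,0,0],[0,0,0],0.6],[[0,0,0],[0,0,0],0.6],[[0,0,0],[0,0,0],0.6],[[0,0,0],[0,0,-0.02],0.6],[[0,0,0],[0,0,-0.06],0.6],[[0,0,0],[0,0,-0.11],0.6],[[0,0,0],[0,0,-0.15],0.6],[[0,0,0],[0,0,-0.15],0.6],[[0,0,0],[0,0,-0.15],0.6]]'
python3 - <<'E'
from h import *
from plant import r
im,R,t,K=wristcam(r);s=r.get_state()
e=tri((303.4,208.2),(321,218));print(e,px("scene",(303.4,208.2),.108),px("side",(321,218),.108))
yaw=-.22;print(s["tool_pos"],delta(s,[.578,-.126,.18],yaw+np.pi/2))
a=r.snapshot("side")["image"][300:400,220:350,::-1]
cv2.imwrite("pics/w4.png",np.vstack([im[130:400,200:450,::-1][:, :],cv2.resize(a,(250,192),interpolation=cv2.INTER_CUBIC)]))
E
```

```text
clock: 12.75
tool_pos: [0.5048, 0.2583, 0.0325]
eef_rot: [0.581, 0.814, -0.0, 0.0]
contact_force: [-4.1, -1.6, 10.5]
opening: 0.172
clock: 13.75
tool_pos: [0.5056, 0.2585, 0.1814]
eef_rot: [0.581, 0.814, 0.001, 0.0]
contact_force: [-1.6, -0.7, -0.2]
opening: 0.602
[ 0.57778841 -0.12638904  0.10538238] [ 0.57971857 -0.12384199  0.108     ] [ 0.57613046 -0.12383422  0.108     ]
[0.50493464 0.25793405 0.1801644 ] (array([-0.001,  0.001,  0.55 ]), array([-0.3869, -0.0553,  0.0004]))
```

View pics/w4.png

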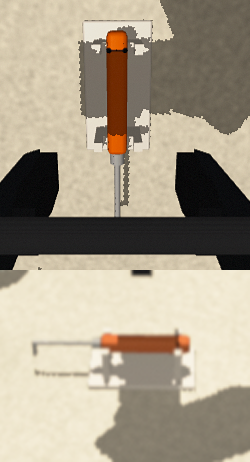

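The pick lies in both slots of its rest. Next I move above the ring eye and look with the wrist camera.

```bash
python3 -m pendant '[[[0,0,0.55],[-0.387,-0.055,-0.02],0.6],[[0,0,0.55],[-0.387,-0.055,-0.02],0.6],[[0,0,0.55],[-0.387,-0.055,-0.02],0.6],[[0,0,0.55],[-0.387,-0.055,-0.02],0.6],[[0,0,0.55],[-0.387,-0.055,-0.02],0.6],[[0,0,0.55],[-0.387,-0.055,-0.02],0.6],[[0,0,0.55],[-0.387,-0.055,-0.02],0.6],[[0,0,0.55],[-0.387,-0.055,-0.02],0.6],[[0,0,0.55],[-0.387,-0.055,-0.02],0.6],[[0,0,0.55],[-0.387,-0.055,-0.02],0.6]]'
python3 -m pendant '[[[0,0,0],[0,0,0],0.6],[[0,0,0],[0,0,0],0.6],[[0,0,0],[0,0,0],0.6],[[0,0,0],[0,0,0],0.6]]'
python3 - <<'E'
from h import *
from plant import r
im,R,t,K=wristcam(r);s=r.get_state();print(s["tool_pos"],s["eef_rot"]);pickle.dump((R,t,K),open("w5.pkl","wb"))
cv2.imwrite("pics/w5.png",im[:,:,::-1])
E
```

```text
clock: 14.85
tool_pos: [0.5776, -0.1263, 0.1988]
eef_rot: [0.781, 0.624, -0.001, -0.001]
contact_force: [0.3, 0.8, 0.3]
opening: 0.598
clock: 15.25
tool_pos: [0.5787, -0.1244, 0.2007]
eef_rot: [0.78, 0.626, 0.0, -0.0]
contact_force: [-0.8, -0.0, 0.9]
opening: 0.597
[ 0.57865696 -0.12466571  0.20075483] [ 7.79996504e-01  6.25783868e-01  1.90503458e-05 -5.82230045e-05]
```

View pics/w5.png

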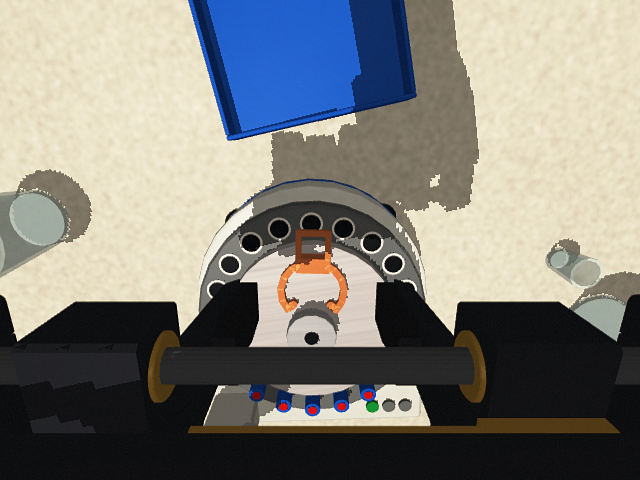

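The eye is upright in view at columns 295–332, rows 229–262 (centre (313.5,246)), and the ring centre is around (312,287). The tray's near top corners are at (229,139) and (415,97).

Run:
```python
from h import *
from plant import r
R,t,K=pickle.load(open("w5.pkl","rb"));s=r.get_state()
e=onplane(R,t,K,(313.5,246),.110);c=onplane(R,t,K,(312,287),.100);print("eye",e,"ring",c,np.arctan2(*(c-e)[1::-1]))
print(delta(s,[e[0],e[1],.109],-.22+np.pi/2))
a=onplane(R,t,K,(229,139),.03);b=onplane(R,t,K,(415,97),.03);u=(b-a)/np.linalg.norm(b-a);n=np.array([-u[1],u[0],0]);n*=-np.sign(n[0])
print("tray",a,b,np.linalg.norm(b-a),(a+b)/2+n*.06,np.arctan2(n[1],n[0]))
```

```text
eye [ 0.57961789 -0.12684549  0.11      ] ring [ 0.61291162 -0.13549169  0.1       ] -0.2540819922717371
(array([-0.   , -0.   ,  0.001]), array([-0.0019,  0.0014,  0.0918]))
tray [ 0.49765698 -0.18138553  0.03      ] [ 0.49866028 -0.02532404  0.03      ] 0.15606471407226055 [ 0.43815987 -0.10296906  0.03      ] 3.135163839657199
```

```bash
python3 -m pendant '[[[0,0,0],[-0.002,0.001,0.04],0.6],[[0,0,0],[-0.002,0.001,0.07],0.6],[[0,0,0],[-0.002,0.001,0.085],0.6],[[0,0,0],[-0.002,0.001,0.09],0.6],[[0,0,0],[-0.002,0.001,0.091],0.6],[[0,0,0],[-0.002,0.001,0.091],0.6],[[0,0,0],[-0.002,0.001,0.091],0.3]]' 35
python3 -m pendant '[[[0,0,0],[0,0,0],0],[[0,0,0],[0,0,0],0],[[0,0,0],[0,0,0],0],[[0,0,0],[0,0,0],0],[[0,0,0],[0,0,0],0],[[0,0,0],[0,0,0],0],[[0,0,0],[0,0,0],0],[[0,0,0],[0,0,0],0]]' 35
```

```text
clock: 16.0
tool_pos: [0.58, -0.1276, 0.1108]
eef_rot: [0.78, 0.625, 0.001, 0.001]
contact_force: [0.4, -0.3, 0.3]
opening: 0.535
clock: 16.8
tool_pos: [0.5793, -0.1276, 0.1099]
eef_rot: [0.78, 0.625, 0.0, 0.0]
contact_force: [-1.7, -0.4, 5.1]
opening: 0.26
```

```bash
python3 -m pendant '[[[0,0,0],[0,0,-0.005],0],[[0,0,0],[0,0,-0.01],0],[[0,0,0],[0,0,-0.02],0],[[0,0,0],[0,0,-0.03],0],[[0,0,0],[0,0,-0.04],0],[[0,0,0],[0,0,-0.05],0],[[0,0,0],[0,0,-0.05],0],[[0,0,0],[0,0,-0.05],0]]' 40
python3 look.py pics/l6.png
python3 - <<'E'
from h import *
from plant import r
s=r.get_state();print(delta(s,[.4136,-.0946,.12],-.22+np.pi/2))
E
```

```text
clock: 17.6
tool_pos: [0.5792, -0.1277, 0.16]
eef_rot: [0.78, 0.625, 0.0, 0.0]
contact_force: [0.4, -0.6, -0.4]
opening: 0.262
17.6 [ 0.5792 -0.1277  0.16  ] [ 0.2182  0.9759  0.0005  0.9759 -0.2182 -0.0001  0.      0.0005 -1.    ] [ 0.4009 -0.5937 -0.3649] 0.26243355269971236
(array([-0.001,  0.   ,  0.   ]), array([-0.0038, -0.1684,  0.0395]))
```

View pics/l6.png

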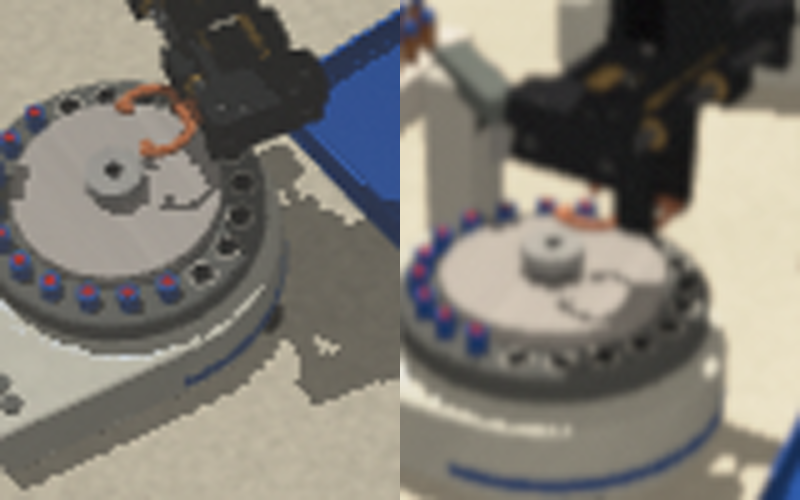

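The ring is lifted clear and level (scene crop (155,120)). Next I carry it to the tray.

```bash
python3 -m pendant '[[[0,0,0],[0,-0.02,0],0],[[0,0,0],[-0.001,-0.05,0],0],[[0,0,0],[-0.002,-0.085,0],0],[[0,0,0],[-0.003,-0.12,0],0],[[0,0,0],[-0.004,-0.15,0],0],[[0,0,0],[-0.004,-0.168,0.01],0],[[0,0,0],[-0.004,-0.168,0.04],0],[[0,0,0],[-0.004,-0.168,0.07],0],[[0,0,0],[-0.004,-0.168,0.1],0],[[0,0,0],[-0.004,-0.168,0.1],0]]' 40
python3 -m pendant '[[[0,0,0],[0,0,0.015],0],[[0,0,0],[0,0,0.025],0],[[0,0,0],[0,0,0.033],0],[[0,0,0],[0,0,0.039],0],[[0,0,0],[0,0,0.042],0],[[0,0,0],[0,0,0.042],0],[[0,0,0],[0,0,0.042],0]]' 40
```

```text
clock: 18.7
tool_pos: [0.4154, -0.0949, 0.0599]
eef_rot: [0.78, 0.626, -0.002, -0.002]
contact_force: [0.5, 0.0, 0.6]
opening: 0.262
clock: 19.4
tool_pos: [0.4155, -0.0955, 0.02]
eef_rot: [0.78, 0.625, -0.001, -0.001]
contact_force: [-0.1, 0.3, -0.1]
opening: 0.261
```

```bash
python3 -m pendant '[[[0,0,0],[0,0,0.002],0],[[0,0,0],[0,0,0.004],0],[[0,0,0],[0,0,0.004],0],[[0,0,0],[0,0,0.004],0.35],[[0,0,0],[0,0,0.004],0.45],[[0,0,0],[0,0,0.004],0.5],[[0,0,0],[0,0,0.004],0.5],[[0,0,0],[0,0,0.004],0.5],[[0,0,0],[0,0,0.004],0.5]]' 40
python3 -m pendant '[[[0,0,0],[0,0,-0.02],0.5],[[0,0,0],[0,0,-0.05],0.5],[[0,0,0],[0,0,-0.1],0.5],[[0,0,0],[0,0,-0.15],0.5],[[0,0,0],[0,0,-0.2],0.5],[[0,0,0],[0,0,-0.2],0.5],[[0,0,0],[0,0,-0.2],0.5],[[0,0,0],[0,0,-0.2],0.5]]'
python3 - <<'E'
from h import *
from plant import r
im,R,t,K=wristcam(r);pickle.dump((R,t,K),open("w7.pkl","wb"));sc=r.snapshot("scene")["image"]
cv2.imwrite("pics/w7.png",np.hstack([cv2.resize(im,(400,300)),cv2.resize(sc,(400,300))])[:,:,::-1])
E
```

```text
clock: 20.3
tool_pos: [0.4157, -0.0954, 0.0158]
eef_rot: [0.78, 0.625, -0.001, -0.0]
contact_force: [0.4, -0.1, -0.2]
opening: 0.505
clock: 21.1
tool_pos: [0.417, -0.0957, 0.2177]
eef_rot: [0.781, 0.625, 0.001, 0.001]
contact_force: [-0.4, -0.0, 0.6]
opening: 0.499
```

The picture limit is reached, so I'll check numerically by colour.

Run:
```python
from h import *
from plant import r
im,R,t,K=wristcam(r)
hsv=cv2.cvtColor(im,cv2.COLOR_RGB2HSV)
def blobs(m,z):
    n,l,st,c=cv2.connectedComponentsWithStats(m)
    for i in range(1,n):
        if st[i][4]>60: print(st[i],onplane(R,t,K,c[i],z).round(4))
print("copper");blobs(cv2.inRange(hsv,(3,120,60),(18,255,255)),.008)
m=cv2.inRange(hsv,(100,130,60),(125,255,255));print("blue");blobs(m,.004)
c=max(cv2.findContours(m,0,2)[0],key=cv2.contourArea);print([onplane(R,t,K,p,.03).round(3) for p in cv2.boxPoints(cv2.minAreaRect(c))])
# pick handle, scene camera vs the start image
a=r.snapshot("scene")["image"].astype(int);b=cams["scene"]["image"].astype(int)
h=lambda i:cv2.inRange(cv2.cvtColor(i.astype(np.uint8),cv2.COLOR_RGB2HSV),(3,150,80),(18,255,255))[270:325,380:425]
for i in(b,a):y,x=np.nonzero(h(i));print("pick",len(x),x.mean()+380,y.mean()+270)
g=np.abs(a-b).max(2)
for k,(x,y,w) in dict(bigbk=(308,310,20),smbk=(269,160,14),vial=(325,293,8),sa=(441,268,16),sb=(436,368,20),bottle=(254,130,22)).items(): print(k,(g[y-w:y+w,x-w:x+w]>40).sum())
```

```text
copper
[293 200  49  62 968] [ 0.4354 -0.0999  0.008 ]
[448 418  27  15 163] [0.7076 0.0165 0.008 ]
[475 418  35  15 247] [0.7151 0.0475 0.008 ]
[504 418  21  10  75] [0.7156 0.0758 0.008 ]
[519 418  69  15 400] [0.7297 0.12   0.008 ]
[548 422  20  11  78] [0.7364 0.1274 0.008 ]
[166 426  25   7  82] [ 0.6392 -0.3165  0.008 ]
[188 426  22   7  84] [ 0.6458 -0.2903  0.008 ]
[222 426  36   7 119] [ 0.6561 -0.2423  0.008 ]
[274 426  20   7  70] [ 0.6668 -0.192   0.008 ]
[293 426  76   7 279] [ 0.6787 -0.1387  0.008 ]
[368 426  64   7 211] [ 0.6968 -0.059   0.008 ]
[429 426  18   7  67] [ 0.707  -0.0123  0.008 ]
blue
[  216   156   191   152 18855] [ 0.4385 -0.1018  0.004 ]
[310 205  16  14 211] [ 0.4183 -0.0959  0.004 ]
[272 334  98  13 375] [ 0.5603 -0.1241  0.004 ]
[array([ 0.376, -0.182,  0.03 ]), array([ 0.376, -0.024,  0.03 ]), array([ 0.498, -0.018,  0.03 ]), array([ 0.501, -0.192,  0.03 ])]
pick 149 406.02013422818794 293.48993288590606
pick 154 405.8831168831169 293.3636363636364
bigbk 0
smbk 0
vial 0
sa 0
sb 0
bottle 0
```

```bash
python3 -c "
from plant import r
print(r.finish_job(), r.get_state()['clock'])"
```

```text
the job is handed in; nothing more can be done
the job is handed in; nothing more can be done
```

The ring came out of its groove with the pick and now lies in the blue tray. The pick is back in its rest, and the job was handed in at about 21 s of the 67 s allowed. No verdict was reported.

- **Drawing the ring:** the pick pulled it about 30 mm out of the groove. The reading during the pull was about 6 N, and the ring stayed flat on the deck when it let go. I only touched it with the fingers after that, gripping the eye to carry it.
- **Ring in the tray:** by colour detection, its centre of area is within about 4 mm of the tray centre. That puts the ring centre about 1 cm off, well inside the limits.
- **Pick in its rest:** a picture showed it lying in both slots. At the end its handle was within 0.2 px of its starting position in the scene view. It met about 10 N of contact as it seated, just before release.
- **Glassware, syringes and bottle:** the scene image showed no changed pixels around any of them.
- **Not checked by eye:** I reached the 12-picture limit before the final view, so the last checks are numeric only. The gripper was open and about 20 cm clear at hand-in.

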